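# Fix the menu slate on its kitchen stand

### The arm

A 6-joint arm with a two-finger parallel gripper is mounted at the origin on the work surface. World frame = base frame: x ahead of the robot, y to its left, z up, the work surface at z = 0. Lengths are in m, angles in degrees, forces in N, time in s.
With the tool pointing down it reaches from about 0.275 to 0.825 m from the base axis. Payload 4.9 kg.
Tool frame: the origin (TCP) lies midway between the tips of the shut fingers; the grasp point (between the pads) lies 19 mm behind it; z points along the fingers, y is the line along which they close (so a half turn about z gives the same grasp; the last joint's range is limited). The gripper opens to 85 mm and grips with 20 to 120 N. Pads are 22 mm wide; open, the fingers measure 114 mm over their backs; the gripper's body (76 mm by 85 mm) begins 54 mm behind the grasp point. The pads swing forward as they close: fully open they stand 13 mm farther back than shut.
Start: joints at [-76.788, 18.69, -11.035, 60.275, 0, 82.311], TCP at [0.196, -0.514, 0.231] pointing down, gripper open.
Joint ranges: [-152.03, 152.03], [-55.5, 102.48], [-74.3, 77.21], [-110.64, 120.58], [-84.22, 78.4], [-180, 180]. Speed limits (degrees/s): [147.25, 147.25, 180, 180, 180, 180].

### API

Orientations are given as a 3x3 rotation matrix whose columns are the frame's x, y, z axes.
In Python, from cell import env, cams, finder gives the robot as it stands.
- The arm moves only by the shell command python3 -m crank 'ROWS' [FORCE]. ROWS is JSON, a list of rows, each an object with "translation": the shift along the tool's x, y, z in mm, a list of three; "spin": the turn about the tool's z in degrees; "fingers": the opening, from 0 (shut) to 1 (fully open). In form: [{"translation": [x, y, z], "spin": spin, "fingers": fingers}, ...]. A call has 1 to 12 rows; each row shifts and turns the commanded pose from where the row before left it, along the tool's axes as they then stand; what a row does not reach is not made up. A row lasts 1/8 s, in which the tool goes at most 62.5 mm and 10.7 degrees, less where a joint would pass 70% of its speed; a pose out of reach is approached as far as the arm can. A call is refused whole if a number of a shift passes 62.5 or a number of a turn 10.7, either way. A call with a gripper value outside its range is refused whole. The fingers move at their own pace and stop on an object; FORCE is the grip in N (left out, the last holds). Time passes only in rows, so rows that do not move let the fingers close. It gives the time, the measured TCP pose, the force, the opening and the grip force at its end, in the units of the state.
- env.state(): the state, without advancing time (a new reading comes with each control period).
- cams.grab_frame(name): name is "side" or "top"; returns a dict with "img" (480x640x3 uint8, red, green, blue), "fx", "fy", "cx", "cy" (pixels), "view" (4x4, takes a point from world to camera coordinates). Camera axes: x right, y up, looking along -z (the intrinsics and any distortion apply to the point x, -y, -z); pixel columns grow to the right and rows downward; lengths in m; the calibration is good to about 2 mm. A picture is of the moment at which its call begins. There is no depth.
- env.sign_off(): hands the job in; it is judged then, once.
Trained networks look in the newest picture that a camera, given by its name, has taken for a name from the list of things; names that differ only in an ending like _2 or _b are one class to them, and where a whole thing is asked for, a point or a joint stands for the part that bears it (a point fixed in the world has none). Each returns a list of dicts, best first, with "conf" (0 to 1); they miss things now and then, are a little off and sometimes report something else, mostly with a low value. They report only what shows in the picture. A call takes as long as a camera call.
- finder.find_in(camera, thing): "position" ([x, y, z] in m, in world coordinates, good to about 4 mm: the middle of the surface that is visible of it).
- finder.tip_of(camera, thing): "position" ([x, y, z] in m, in world coordinates, good to about 4 mm: a listed point, or the origin of a listed thing).
The state is a dict: "time_s": time; "q": joint angles; "qd": joint speeds; "joint_torque": joint torques, N m; "eef_pos": TCP position; "eef_rot": TCP orientation; "force": force on the tool from outside, world axes, zero at the start; "moment": the same for the moment, N m; "finger_gap": finger opening in m; "grasp_force": force on a finger pad.
Only numpy, scipy, OpenCV 4.12 (cv2) and the standard library are available. Lean on these libraries where they do the work, as an engineer would, in place of code of your own. Each camera call takes 0.05 s, during which the arm holds its last target. There are 200 camera calls.

### The job

Lift the small framed slate out of its slotted rack and, keeping it upright, stand it on the ledge of the leaning stand, back against the panel, and let go; then swing the brass turnbutton fully round so that it lies across the front of the slate. Finally squeeze the steel spring clip open, slip its jaws from the side over the free edge (the edge away from the turnbutton) and let them close so that they grip slate and panel together. Leave the bowls, pot, spoon and jars where they are.

Things in the scene. Friction and masses are not known exactly. Their poses are not given: they have to be found in the camera images.
- slate: Loose double-sided writing slate in a wooden frame, 120 mm wide (its y), 120 mm tall (its z), 8 mm thick (its x), 160 g. Origin: middle of its lower edge. At the start it stands upright in the rack. Front and back are alike.
- rack: Fixed low wooden rack, foot 90 x 130 mm, 12 mm thick; two cheeks 8 mm thick and 110 mm long, tops 48 mm above the table, leave a 13 mm slot along the rack's y in which the slate stands, its foot 12 mm above the table. Origin: centre of the underside; x is across the slot.
- easel: Fixed wooden easel leaning back 0.15 rad. Its frame leans too: x is the normal out of the panel's front face (away from the robot at yaw 0), y along the ledge, z up the panel. Origin: foot of the panel's front face on the ledge, mid width, 34 mm up. Panel: x -8 to 0, y -60 to 60, z 0 to 75 mm. A slate fully home has its origin near x 4, y 0, z 0 mm and tops the panel by 45 mm.
- ledge (a point): Middle of the ledge's slot floor (easel frame x 7.5, y 0, z 0 mm). The slot is 15 mm deep from panel to front lip (lip 10 mm high, 8 mm thick); end stops 10 mm high begin at y = +-66 mm. Below is a foot 20 mm high, 115 mm deep, 205 mm wide on the table.
- free_edge (a point): Middle of the panel's free side edge, where the clip goes (easel frame x -4, y -60, z 45 mm). Panel and slate side edges are level here; together they are 16 mm thick, centred on easel x = 0. Nothing stands beside this edge.
- turnbutton (a joint): Angle of the brass turnbutton about its post, axis along the easel's z (rad). 0: the arm points along the easel's +x, away from the slate (open); -0.8: turned outward; grows clockwise seen from above; 1.57, at its stop: the arm lies along the easel's -y, across the front of the slate (closed). Stays where it is left.
- turn_peg (a point): Top of the upright round finger peg (10 mm diameter, 24 mm tall) near the end of the turnbutton's arm, 38 mm from the pivot; the arm's upper face is 24 mm below this point. Grip or push the peg to turn the arm.
- turn_pivot (a point): The turnbutton's axis at the arm's upper face (easel frame x 28, y 82, z 74.5 mm), on a round post of 9 mm radius. The arm is 12 mm thick, 14 mm wide and reaches 46 mm from here; a short foot at its end meets the slate.
- clip: Loose steel spring clip like a big clothes peg, 75 g, 125 mm long, 28 mm tall, lying on its side, hinge axis (its z) upright. Origin: on the hinge axis, at the underside. The frame belongs to the lever on the -y side: jaws shut, x points to the jaw tips 72 mm ahead; with the jaws open by q (joint clip_arm) the clip's middle line is x turned by +q/2 about z. Tails: 12 to 58 mm behind the hinge.
- clip_arm (a joint): Opening angle between the clip's levers (rad), sprung shut: 0 shut, tails splayed to 56 mm over their ends; 0.5 fully squeezed (about 13 N), tails parallel and 28 mm over their outsides, jaws about 35 mm open; about 0.25 when closed on slate and panel together (16 mm), 0.12 on one alone. Squeeze best 37 mm behind the hinge.
- clip_tip (a point): Point at the jaw tips of the clip's -y lever (68 mm ahead of the hinge, at half height).
- katori: Bystander: small steel bowl, 90 mm across, 38 mm high. Origin: centre of the underside.
- mortar: Bystander: small marble mortar, 80 mm across, 50 mm high. Origin: centre of the underside.
- pot: Bystander: small aluminium pot, 150 mm across, 90 mm high. Origin: centre of the underside.
- spoon: Bystander: white melamine spoon, 170 mm long, lying near the far edge.
- jar_a: Bystander: closed brown glass jar, 64 mm across, 125 mm high, on the turntable (top 23 mm above the table). Origin: centre of the underside.
- jar_b: Bystander: the other jar, like jar_a.

How it is judged (in metres and radians):
On the way, in this order (a step that is already met when the one before it is completed fails the run):
1. the slate stands on the ledge against the panel, let go (x of slate in the frame of easel between 0 and 0.0145 m and y of slate in the frame of easel between -0.012 and 0.012 m and z of slate in the frame of easel between -0.004 and 0.006 m and angle between the z axis of slate and the z axis of easel, either way round below 0.12 rad and angle between the x axis of slate and the x axis of easel, either way round below 0.12 rad and contact force between the fingers and slate below 0.1 N), for 0.2 s.
2. the turnbutton is swung across the front of the standing slate (x of slate in the frame of easel between 0 and 0.0145 m and y of slate in the frame of easel between -0.012 and 0.012 m and z of slate in the frame of easel between -0.004 and 0.006 m and angle between the z axis of slate and the z axis of easel, either way round below 0.12 rad and angle between the x axis of slate and the x axis of easel, either way round below 0.12 rad and value of joint turnbutton above 1.3 rad), for 0.2 s.
3. the clip, let go, grips slate and panel together at the free edge (all of step 2 and value of joint clip_arm between 0.15 and 0.36 rad and contact force between clip and slate above 1 N and contact force between clip and stand above 1 N and z of clip_tip in the frame of easel above 0.014 m and y of clip_tip in the frame of easel between -0.054 and -0.015 m and contact force between the fingers and clip below 0.1 N), for 0.2 s.
At the end, for the whole second after the job is handed in: Slate on the ledge (12 mm sideways, 6 mm height, behind the lip, within 0.12 rad of the panel); turnbutton beyond 1.3 rad; released clip presses over 1 N on slate and panel at the free edge (opening 0.15-0.36 rad, tips 6 mm or more in, above the ledge); all at rest (all of step 3 and linear speed of each of slate, clip below 0.02 m/s); the robot touches nothing.
It fails at once if the slate is tipped more than 0.6 rad from upright (angle between slate's own z axis and vertical above 0.6 rad).
It fails at once if a bystander is pushed more than 30 mm (distance of any of katori, pot, spoon, mortar, jar_a, jar_b from where it was at the start of the episode above 0.03 m).
It also fails if it takes over 64 s, if anything falls off the work surface, if the arm or the gripper's body presses on something with over 40 N, if the wrist force passes 120 N, or if a joint passes its speed limit or range.

## Working session

There is one attempt and no reset: what is moved stays moved. The work goes in short steps, Python scripts to look and compute and a shell command to move; the robot and the scene stay as the last step left them, time stands still between calls to the robot, and variables do not carry over. Pictures are saved under pics/ and viewed, at most 14 in all, crops included, and the job is handed in when it is done.

```bash
ls; mkdir -p pics; python3 - <<'E'
from cell import env,cams,finder
import cv2,numpy as np
np.set_printoptions(precision=4,suppress=True)
for c in ["side","top"]:
    f=cams.grab_frame(c); cv2.imwrite(f"pics/{c}0.png",f["img"][:,:,::-1])
    print(c,f["fx"],f["cx"],f["cy"],[k for k in f]); print(np.array(f["view"]))
    for n in ["slate","rack","easel","ledge","free_edge","turn_peg","turn_pivot","clip","clip_tip"]:
        r=finder.tip_of(c,n)[:2]; q=finder.find_in(c,n)[:1]
        print(n,[(np.round(a["position"],3),round(a["conf"],2)) for a in r],"|",[(np.round(a["position"],3),round(a["conf"],2)) for a in q])
s=env.state();print(s["time_s"],s["eef_pos"],s["eef_rot"],s["finger_gap"])
E
```

```text
pics
side 600.5040495971801 322.5430626212132 236.54657013762002 ['img', 'fx', 'fy', 'cx', 'cy', 'view']
[[-0.844  -0.5363 -0.0069  0.504 ]
 [ 0.3478 -0.557   0.7542 -0.2918]
 [-0.4083  0.6341  0.6566 -1.5216]
 [ 0.      0.      0.      1.    ]]
slate [(array([0.447, 0.309, 0.013]), 0.83)] | [(array([0.436, 0.322, 0.098]), 0.65)]
rack [(array([0.45 , 0.303, 0.   ]), 0.77), (array([0.416, 0.035, 0.001]), 0.43)] | [(array([0.442, 0.315, 0.014]), 0.9)]
easel [(array([0.574, 0.05 , 0.037]), 0.76)] | [(array([0.569, 0.107, 0.082]), 0.74)]
ledge [(array([0.579, 0.056, 0.038]), 0.59)] | [(array([0.567, 0.108, 0.082]), 0.56)]
free_edge [] | [(array([0.568, 0.111, 0.08 ]), 0.7)]
turn_peg [(array([0.628, 0.136, 0.127]), 0.72)] | [(array([0.614, 0.139, 0.114]), 0.48)]
turn_pivot [(array([0.819, 0.038, 0.001]), 0.69), (array([0.595, 0.135, 0.11 ]), 0.51)] | [(array([0.616, 0.142, 0.11 ]), 0.68)]
clip [(array([ 0.494, -0.296,  0.002]), 0.73)] | [(array([ 0.487, -0.295,  0.024]), 0.79)]
clip_tip [(array([ 0.439, -0.327,  0.012]), 0.95)] | [(array([ 0.495, -0.296,  0.02 ]), 0.84)]
top 619.041310439
[... 535 characters left out ...]
.446, 0.305, 0.017]), 0.6)] | [(array([0.587, 0.073, 0.049]), 0.56)]
free_edge [(array([ 0.561, -0.008,  0.083]), 0.87), (array([0.659, 0.48 , 0.001]), 0.33)] | [(array([0.587, 0.07 , 0.05 ]), 0.72)]
turn_peg [] | []
turn_pivot [(array([0.586, 0.135, 0.109]), 0.54)] | [(array([0.612, 0.132, 0.112]), 0.53)]
clip [(array([ 0.497, -0.294,  0.002]), 0.77), (array([0.811, 0.04 , 0.001]), 0.19)] | [(array([ 0.493, -0.303,  0.03 ]), 0.8)]
clip_tip [(array([ 0.436, -0.328,  0.012]), 0.83), (array([0.594, 0.134, 0.111]), 0.28)] | [(array([ 0.492, -0.298,  0.026]), 0.86)]
1.9 [ 0.1963 -0.5138  0.2313] [[ 0.9342  0.3568  0.    ]
 [ 0.3568 -0.9342  0.    ]
 [ 0.     -0.     -1.    ]] 0.08537960376684872
```

View pics/top0.png

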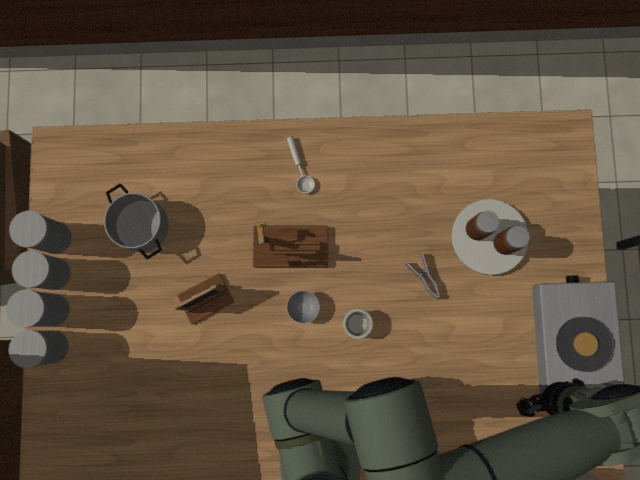

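View pics/side0.png

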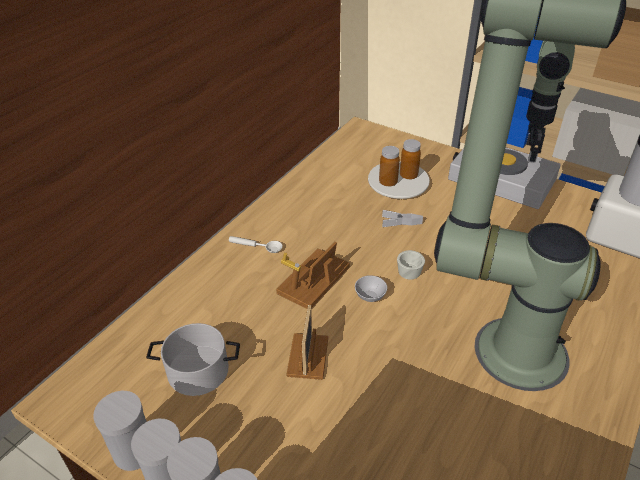

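The top view shows the rack and slate around (205,298) with the slate line at about 25° yaw, the easel around (290,247) at about 0 yaw with the turnbutton at (262,232), and the clip around (425,275). The side view shows the same things, with the jars behind the clip. Next I overlay the models on zoomed crops.

```bash
cat > h.py <<'E'
import numpy as np,cv2,json
def save(f,n):
    cv2.imwrite(f"pics/{n}.png",f["img"][:,:,::-1])
    json.dump({k:(np.array(v).tolist()) for k,v in f.items() if k!="img"},open(f"pics/{n}.json","w"))
def load(n): return cv2.imread(f"pics/{n}.png"),json.load(open(f"pics/{n}.json"))
def proj(c,P):
    P=np.atleast_2d(P); V=np.array(c["view"]); q=P@V[:3,:3].T+V[:3,3]
    return np.c_[c["fx"]*q[:,0]/-q[:,2]+c["cx"], c["fy"]*-q[:,1]/-q[:,2]+c["cy"]]
def Rz(a): return np.array([[np.cos(a),-np.sin(a),0],[np.sin(a),np.cos(a),0],[0,0,1]])
def Ry(a): return np.array([[np.cos(a),0,np.sin(a)],[0,1,0],[-np.sin(a),0,np.cos(a)]])
def pose(p,yaw,lean=0): return Rz(yaw)@Ry(-lean),np.array(p)
def tf(T,P): return np.atleast_2d(P)/1000@T[0].T+T[1]
def box(x0,x1,y0,y1,z0,z1):
    v=np.array([[x,y,z] for x in(x0,x1) for y in(y0,y1) for z in(z0,z1)],float)
    return [(v[i],v[j]) for i in range(8) for j in range(i) if (np.abs(v[i]-v[j])>0).sum()==1]
def panel(img,c,u0,v0,items,w=100,h=75,s=4):
    o=cv2.resize(img[v0:v0+h,u0:u0+w],None,fx=s,fy=s,interpolation=cv2.INTER_CUBIC)
    o=cv2.convertScaleAbs(o,alpha=1.4,beta=15)
    for T,edges,col in items:
        for a,b in edges:
            p=(proj(c,tf(T,[a,b]))-[u0,v0]+.5)*s
            cv2.line(o,*[tuple(int(t) for t in np.round(q)) for q in p],col,1)
    return o
E
python3 - <<'E'
from h import *
from cell import cams
for c in ["side","top"]: save(cams.grab_frame(c),c+"1")
E_=pose([.572,.051,.034],0,.15); R=pose([.449,.303,0],np.radians(26))
g=(0,255,0);y=(0,255,255);m=(255,0,255)
ei=[(E_,box(-8,0,-60,60,0,75),g),(E_,box(0,15,-66,66,0,0.01),y),(E_,[((28,82,74.5),(74,82,74.5))],m)]
ri=[(R,box(-45,45,-65,65,0,12),g),(R,box(-4,4,-60,60,12,132),y)]
t,tc=load("top1");s,sc=load("side1")
im=np.vstack([np.hstack([panel(t,tc,243,205,ei),panel(s,sc,265,237,ei)]),np.hstack([panel(t,tc,157,260,ri),panel(s,sc,260,305,ri)])])
cv2.imwrite("pics/a.png",im)
E
```

```text
(no output)
```

View pics/a.png

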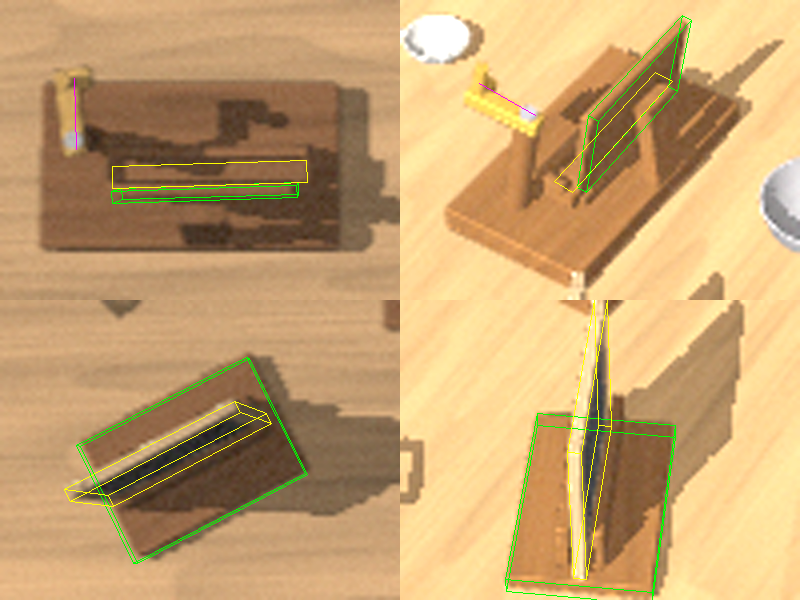

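The overlay shows that the rack and slate model fits within about 1 px. The easel foot reads as horizontal, from panel pixels (45,82) to (340,82), so the easel has a slight negative yaw. I fit the foot corners next.

```bash
cat > b.py <<'E'
from h import *
from scipy.optimize import least_squares
t,tc=load("top1");s,sc=load("side1")
# foot top-face corners: (+x+y),(+x-y),(-x-y),(-x+y)
T=np.array([[45,82],[339,82],[340,248],[41,248]])/4-.5+[243,205]
S=np.array([[447-400,211],[612-400,47],[741-400,98],[577-400,270]])/4-.5+[265,237]
def pts(p):
    c=np.array([[57.5,102.5,20],[57.5,-102.5,20],[-57.5,-102.5,20],[-57.5,102.5,20]])
    return tf(pose([p[0],p[1],0],p[2]),c)
r=least_squares(lambda p:np.r_[(proj(tc,pts(p))-T).ravel(),(proj(sc,pts(p))-S).ravel()],[.58,.06,0])
print(r.x[:2],np.degrees(r.x[2]),np.round(r.fun,1))
yaw=r.x[2]
E_=pose([.572,.051,.034],yaw,.15)
g=(0,255,0);y=(0,255,255);m=(255,0,255)
F=pose([*r.x[:2],0],yaw)
ei=[(E_,box(-8,0,-60,60,0,75),g),(E_,box(0,15,-66,66,0,0.01),y),(E_,[((28,82,74.5),(74,82,74.5))],m),(F,box(-57.5,57.5,-102.5,102.5,0,20),m)]
C=pose([.4955,-.295,0],np.radians(210))
ci=[(C,[((0,0,28),(72,0,28)),((-58,-28,28),(0,0,28)),((-58,28,28),(0,0,28))],g),(C,[((0,0,0),(0,0,28))],y)]
im=np.vstack([np.hstack([panel(t,tc,243,205,ei),panel(s,sc,265,237,ei)]),np.hstack([panel(t,tc,380,240,ci),panel(s,sc,350,190,ci)])])
cv2.imwrite("pics/b.png",im)
E
python3 b.py
```

```text
[0.58743258 0.0638605 ] -1.642659537882014 [-0.5  0.3  0.4  0.1  0.3  0.2 -0.1  0.4 -0.9 -1.2 -0.4 -1.3 -0.1  0.6
  0.5  1.1]
```

View pics/b.png

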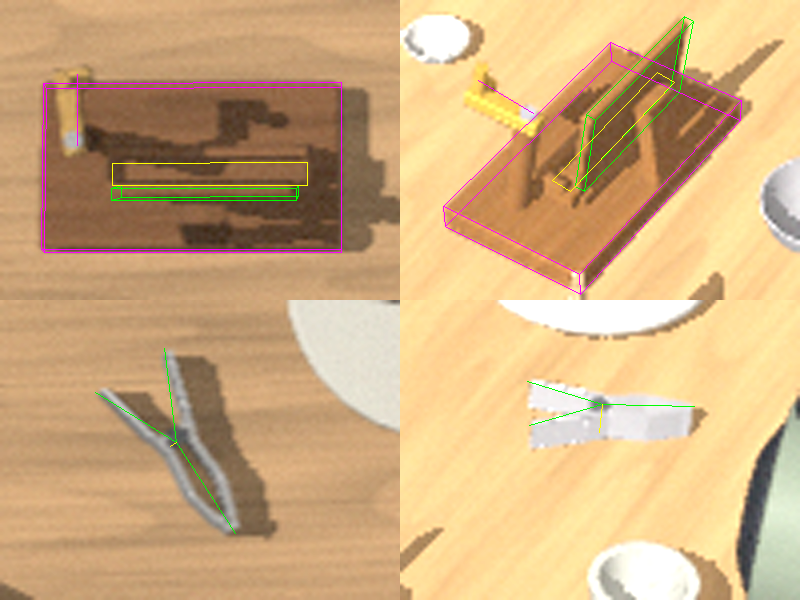

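The foot fit gives a yaw of -1.6°, and the clip model (hinge (.4955,-.295), axis 210°) lies on the clip in both views. Next comes the move planner, then the slate.

```bash
cat > plan.py <<'E'
import sys,numpy as np
from cell import env
# usage: plan.py n x y z theta(deg of tool y) [start x y z theta]
a=[float(v) for v in sys.argv[1:]]; n=int(a[0]); g=np.array(a[1:5])
s=env.state(); R=np.array(s["eef_rot"])
c=np.r_[np.array(s["eef_pos"])*1000,np.degrees(np.arctan2(R[1,1],R[0,1]))]
print("now",np.round(c,2),"tilt",np.round(R[:,2],3),"t",round(s["time_s"],2),"gap",round(s["finger_gap"]*1000,1),"gf",s["grasp_force"],"F",np.round(s["force"],1))
if len(a)>5: c=np.array(a[5:9])
d=(g-c)/n
for i in range(n):
    th=np.radians(c[3]+d[3]*i); y=np.array([np.cos(th),np.sin(th)]); x=np.array([-y[1],y[0]])*-1  # x = y cross z(down)
    print('{"translation":[%.1f,%.1f,%.1f],"spin":%.2f}'%(d[:2]@x,d[:2]@y,-d[2],-d[3]),end=", ")
print()
E
python3 - <<'E'
from cell import env
import numpy as np
R=np.array(env.state()["eef_rot"]);print(R.round(4))
E
python3 plan.py 15 449 303 185 26
```

```text
[[ 0.9342  0.3567  0.    ]
 [ 0.3567 -0.9342 -0.    ]
 [ 0.      0.     -1.    ]]
now [ 196.24 -513.82  231.29  -69.1 ] tilt [ 0. -0. -1.] t 2.0 gap 85.3 gf 0.0 F [0.4 0.  0.3]
{"translation":[-35.2,-44.9,3.1],"spin":-6.34}, {"translation":[-39.9,-40.7,3.1],"spin":-6.34}, {"translation":[-44.2,-36.0,3.1],"spin":-6.34}, {"translation":[-47.9,-31.0,3.1],"spin":-6.34}, {"translation":[-51.0,-25.5,3.1],"spin":-6.34}, {"translation":[-53.5,-19.7,3.1],"spin":-6.34}, {"translation":[-55.3,-13.7,3.1],"spin":-6.34}, {"translation":[-56.5,-7.5,3.1],"spin":-6.34}, {"translation":[-57.0,-1.2,3.1],"spin":-6.34}, {"translation":[-56.8,5.1,3.1],"spin":-6.34}, {"translation":[-55.9,11.4,3.1],"spin":-6.34}, {"translation":[-54.3,17.5,3.1],"spin":-6.34}, {"translation":[-52.0,23.3,3.1],"spin":-6.34}, {"translation":[-49.1,28.9,3.1],"spin":-6.34}, {"translation":[-45.6,34.2,3.1],"spin":-6.34},
```

```bash
sed -i 's/\*-1  # x.*//' plan.py
python3 -m crank '[{"translation":[35.2,-44.9,3],"spin":-6.34,"fingers":0.6},{"translation":[39.9,-40.7,3],"spin":-6.34,"fingers":0.6},{"translation":[44.2,-36,3],"spin":-6.34,"fingers":0.6},{"translation":[47.9,-31,3],"spin":-6.34,"fingers":0.6},{"translation":[51,-25.5,3],"spin":-6.34,"fingers":0.6},{"translation":[53.5,-19.7,3],"spin":-6.34,"fingers":0.6},{"translation":[55.3,-13.7,3],"spin":-6.34,"fingers":0.6},{"translation":[56.5,-7.5,3],"spin":-6.34,"fingers":0.6},{"translation":[57,-1.2,3],"spin":-6.34,"fingers":0.6},{"translation":[56.8,5.1,3],"spin":-6.34,"fingers":0.6},{"translation":[55.9,11.4,3],"spin":-6.34,"fingers":0.6},{"translation":[54.3,17.5,3],"spin":-6.34,"fingers":0.6}]' 40; python3 plan.py 3 449 303 185 26
```

```text
time_s: 3.5
eef_pos: [0.399, 0.1419, 0.1956]
eef_rot: [[-0.126, 0.992, 0.001], [0.992, 0.126, -0.0], [-0.0, 0.001, -1.0]]
force: [1.3, -0.2, 0.4]
finger_gap: 0.0511
grasp_force: 0.0
now [399.01 141.92 195.56   7.22] tilt [ 0.001 -0.    -1.   ] t 3.5 gap 51.1 gf 0.0 F [ 1.3 -0.2  0.4]
{"translation":[51.2,23.3,3.5],"spin":-6.26}, {"translation":[48.3,28.7,3.5],"spin":-6.26}, {"translation":[44.9,33.8,3.5],"spin":-6.26},
```

```bash

python3 -m crank '[{"translation":[51.2,23.3,3],"spin":-6.26,"fingers":0.6},{"translation":[48.3,28.7,3],"spin":-6.26,"fingers":0.6},{"translation":[44.9,33.8,4],"spin":-6.26,"fingers":0.6},{"translation":[0,0,0],"spin":0,"fingers":0.6},{"translation":[0,0,30],"spin":0,"fingers":0.6},{"translation":[0,0,35],"spin":0,"fingers":0.6},{"translation":[0,0,22],"spin":0,"fingers":0.6},{"translation":[0,0,0],"spin":0,"fingers":0.6}]'; python3 plan.py 1 449 303 98 26
```

```text
time_s: 4.5
eef_pos: [0.4474, 0.2991, 0.0969]
eef_rot: [[-0.433, 0.901, -0.004], [0.901, 0.433, -0.002], [-0.0, -0.004, -1.0]]
force: [0.4, 0.2, 0.7]
finger_gap: 0.0513
grasp_force: 0.0
now [447.42 299.06  96.94  25.68] tilt [-0.004 -0.002 -1.   ] t 4.5 gap 51.3 gf 0.0 F [0.4 0.2 0.7]
{"translation":[2.9,3.1,-1.1],"spin":-0.32},
```

```bash

python3 -m crank '[{"translation":[3,3,0],"spin":0,"fingers":0.6},{"translation":[0,0,0],"spin":0,"fingers":0},{"translation":[0,0,0],"spin":0,"fingers":0},{"translation":[0,0,0],"spin":0,"fingers":0},{"translation":[0,0,0],"spin":0,"fingers":0},{"translation":[0,0,0],"spin":0,"fingers":0}]' 40; python3 plan.py 3 449 303 210 26
```

```text
time_s: 5.25
eef_pos: [0.4503, 0.3047, 0.099]
eef_rot: [[-0.435, 0.901, 0.0], [0.901, 0.435, 0.0], [-0.0, 0.0, -1.0]]
force: [-2.0, -0.7, 5.9]
finger_gap: 0.0076
grasp_force: 40.1
now [450.31 304.69  99.04  25.77] tilt [ 0.  0. -1.] t 5.25 gap 7.6 gf 40.0653612613678 F [-2.  -0.7  5.9]
{"translation":[-0.3,-0.6,-37.0],"spin":-0.08}, {"translation":[-0.3,-0.6,-37.0],"spin":-0.08}, {"translation":[-0.3,-0.6,-37.0],"spin":-0.08},
```

```bash

python3 -m crank '[{"translation":[0,0,-15],"spin":0,"fingers":0},{"translation":[0,0,-35],"spin":0,"fingers":0},{"translation":[0,0,-45],"spin":0,"fingers":0},{"translation":[0,0,-40],"spin":0,"fingers":0},{"translation":[0,0,-8],"spin":0,"fingers":0},{"translation":[0,0,0],"spin":0,"fingers":0}]' 40; python3 plan.py 6 578 52 240 -1.64
```

```text
time_s: 6.0
eef_pos: [0.4505, 0.3047, 0.2413]
eef_rot: [[-0.435, 0.901, 0.0], [0.901, 0.435, 0.0], [0.0, 0.0, -1.0]]
force: [0.1, 0.2, -3.0]
finger_gap: 0.0073
grasp_force: 39.3
now [450.46 304.7  241.26  25.76] tilt [ 0.  0. -1.] t 6.0 gap 7.3 gf 39.2933714389801 F [ 0.1  0.2 -3. ]
{"translation":[-47.2,0.8,0.2],"spin":4.57}, {"translation":[-47.0,4.6,0.2],"spin":4.57}, {"translation":[-46.4,8.3,0.2],"spin":4.57}, {"translation":[-45.6,12.0,0.2],"spin":4.57}, {"translation":[-44.5,15.6,0.2],"spin":4.57}, {"translation":[-43.1,19.1,0.2],"spin":4.57},
```

```bash

python3 -m crank '[{"translation":[-47.2,0.8,0],"spin":4.57,"fingers":0},{"translation":[-47,4.6,0],"spin":4.57,"fingers":0},{"translation":[-46.4,8.3,0],"spin":4.57,"fingers":0},{"translation":[-45.6,12,0],"spin":4.57,"fingers":0},{"translation":[-44.5,15.6,0],"spin":4.57,"fingers":0},{"translation":[-43.1,19.1,0],"spin":4.57,"fingers":0},{"translation":[0,0,0],"spin":0,"fingers":0},{"translation":[0,0,25],"spin":0,"fingers":0},{"translation":[0,0,40],"spin":0,"fingers":0},{"translation":[0,0,25],"spin":0,"fingers":0},{"translation":[0,0,0],"spin":0,"fingers":0},{"translation":[0,0,0],"spin":0,"fingers":0}]' 40; python3 plan.py 1 578 52 121 -1.64
cat > c.py <<'E'
from h import *
from cell import cams,env
import sys
n=sys.argv[1]
for c in ["side","top"]: save(cams.grab_frame(c),c+n)
st=env.state(); p=np.array(st["eef_pos"]); R=np.array(st["eef_rot"])
E_=pose([.572,.0515,.034],np.radians(-1.64),.15)
g=(0,255,0);y=(0,255,255);m=(255,0,255)
S=(R@np.diag([1,1,1]),p)
ei=[(E_,box(-8,0,-60,60,0,75),g),(E_,box(15,23,-66,66,0,10),m),(S,box(-60,60,-4,4,-33,87),y)]
t,tc=load("top"+n);s,sc=load("side"+n)
im=np.vstack([panel(t,tc,230,205,ei,133,50,6)[:,:800],panel(s,sc,255,222,ei,133,50,6)[:,:800]]) if 0 else np.hstack([panel(t,tc,245,205,ei,80,80,5),panel(s,sc,270,225,ei,80,80,5)])
cv2.imwrite(f"pics/c{n}.png",im)
E
python3 c.py 2
```

```text
time_s: 7.5
eef_pos: [0.5779, 0.0526, 0.1515]
eef_rot: [[0.028, 1.0, -0.0], [1.0, -0.028, 0.0], [0.0, -0.0, -1.0]]
force: [-0.4, -0.4, -1.9]
finger_gap: 0.0074
grasp_force: 39.3
now [577.85  52.6  151.53  -1.61] tilt [-0.  0. -1.] t 7.5 gap 7.4 gf 39.326298236846924 F [-0.4 -0.4 -1.9]
{"translation":[-0.6,0.2,30.5],"spin":0.03},
```

View pics/c2.png

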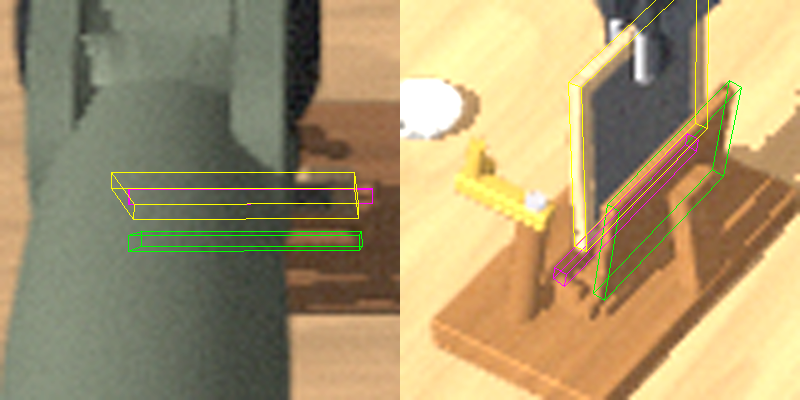

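The side view shows the slate bottom corner at (582,250), matching the prediction. The panel top edge runs from (607,205) to (730,85) and agrees with the model within about 1 px. Now I lower with force checks.

```bash

python3 -m crank '[{"translation":[0,0,10],"spin":0,"fingers":0},{"translation":[0,0,8],"spin":0,"fingers":0},{"translation":[0,0,4],"spin":0,"fingers":0},{"translation":[0,0,0],"spin":0,"fingers":0}]' 40;python3 -m crank '[{"translation":[0,0,3],"spin":0,"fingers":0},{"translation":[0,0,0],"spin":0,"fingers":0}]';python3 -m crank '[{"translation":[0,0,3],"spin":0,"fingers":0},{"translation":[0,0,0],"spin":0,"fingers":0}]'
```

```text
time_s: 8.1
eef_pos: [0.5776, 0.052, 0.1287]
eef_rot: [[0.029, 1.0, -0.001], [1.0, -0.029, 0.0], [0.0, -0.001, -1.0]]
force: [-0.5, -0.5, -1.0]
finger_gap: 0.0076
grasp_force: 39.4
time_s: 8.35
eef_pos: [0.578, 0.052, 0.1262]
eef_rot: [[0.029, 1.0, -0.0], [1.0, -0.029, -0.0], [-0.0, -0.0, -1.0]]
force: [-0.9, 0.7, -2.6]
finger_gap: 0.0077
grasp_force: 39.4
time_s: 8.6
eef_pos: [0.5778, 0.0521, 0.1231]
eef_rot: [[0.029, 1.0, -0.0], [1.0, -0.029, 0.0], [0.0, -0.0, -1.0]]
force: [-0.9, -0.4, -2.1]
finger_gap: 0.0072
grasp_force: 39.4
```

```bash

python3 -m crank '[{"translation":[0,0,2],"spin":0,"fingers":0},{"translation":[0,0,0],"spin":0,"fingers":0}]';python3 -m crank '[{"translation":[0,0,2],"spin":0,"fingers":0},{"translation":[0,0,0],"spin":0,"fingers":0}]'
```

```text
time_s: 8.85
eef_pos: [0.5783, 0.0521, 0.1224]
eef_rot: [[0.029, 1.0, 0.001], [1.0, -0.029, -0.0], [-0.0, 0.001, -1.0]]
force: [-1.5, 0.3, 5.0]
finger_gap: 0.0077
grasp_force: 40.6
time_s: 9.1
eef_pos: [0.5786, 0.0522, 0.1224]
eef_rot: [[0.029, 1.0, 0.003], [1.0, -0.029, -0.0], [-0.0, 0.003, -1.0]]
force: [-6.4, 0.7, 18.9]
finger_gap: 0.0076
grasp_force: 42.4
```

```bash

python3 -m crank '[{"translation":[0,0,-3],"spin":0,"fingers":0},{"translation":[0,0,0],"spin":0,"fingers":0.5},{"translation":[0,0,0],"spin":0,"fingers":0.5},{"translation":[0,-4,0],"spin":0,"fingers":0.5},{"translation":[0,-6,0],"spin":0,"fingers":0.5},{"translation":[0,-7,0],"spin":0,"fingers":0.5},{"translation":[0,0,0],"spin":0,"fingers":0.5},{"translation":[0,0,0],"spin":0,"fingers":0.5}]'; python3 c.py 3
```

```text
time_s: 10.1
eef_pos: [0.5612, 0.0525, 0.1225]
eef_rot: [[0.029, 1.0, 0.0], [1.0, -0.029, -0.0], [-0.0, 0.0, -1.0]]
force: [0.2, -0.8, -0.9]
finger_gap: 0.0425
grasp_force: 0.0
```

View pics/c3.png

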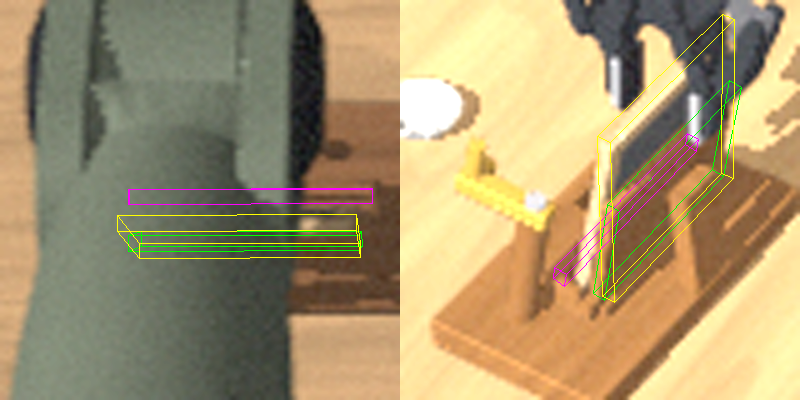

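The side view shows the slate leaning back on the panel, edge from (585,285) to (605,145), with the fingers open around its top. Next I go up and over to the peg.

```bash

python3 -m crank '[{"translation":[0,0,-20],"spin":0,"fingers":0.5},{"translation":[0,0,-45],"spin":0,"fingers":0.5},{"translation":[0,0,0],"spin":0,"fingers":0.5}]'; python3 plan.py 9 627 135 185 90
python3 - <<'E'
from cell import cams,finder
import numpy as np
for c in ["side","top"]:
    cams.grab_frame(c)
    for n in ["turn_peg","turn_pivot","slate"]:
        print(c,n,[(np.round(a["position"],3),round(a["conf"],2)) for a in finder.tip_of(c,n)[:2]])
E
```

```text
time_s: 10.58
eef_pos: [0.5638, 0.0525, 0.1908]
eef_rot: [[0.029, 1.0, 0.007], [1.0, -0.029, -0.0], [-0.0, 0.007, -1.0]]
force: [0.5, 0.8, -0.4]
finger_gap: 0.0427
grasp_force: 0.0
now [563.79  52.47 190.81  -1.66] tilt [ 0.007 -0.    -1.   ] t 10.57 gap 42.7 gf 0.0 F [ 0.5  0.8 -0.4]
{"translation":[9.4,6.8,0.6],"spin":-10.18}, {"translation":[8.0,8.3,0.6],"spin":-10.18}, {"translation":[6.4,9.6,0.6],"spin":-10.18}, {"translation":[4.6,10.6,0.6],"spin":-10.18}, {"translation":[2.7,11.2,0.6],"spin":-10.18}, {"translation":[0.7,11.5,0.6],"spin":-10.18}, {"translation":[-1.4,11.5,0.6],"spin":-10.18}, {"translation":[-3.4,11.0,0.6],"spin":-10.18}, {"translation":[-5.3,10.3,0.6],"spin":-10.18}, 
side turn_peg [(array([0.627, 0.136, 0.126]), 0.61)]
side turn_pivot [(array([0.593, 0.136, 0.109]), 0.45)]
side slate [(array([0.578, 0.054, 0.037]), 0.97)]
top turn_peg []
top turn_pivot []
top slate [(array([0.578, 0.054, 0.038]), 0.39), (array([ 0.658,  0.476, -0.001]), 0.19)]
```

```bash

python3 -m crank '[{"translation":[9.4,6.8,0.6],"spin":-10.18,"fingers":0.5},{"translation":[8,8.3,0.6],"spin":-10.18,"fingers":0.5},{"translation":[6.4,9.6,0.6],"spin":-10.18,"fingers":0.5},{"translation":[4.6,10.6,0.6],"spin":-10.18,"fingers":0.5},{"translation":[2.7,11.2,0.6],"spin":-10.18,"fingers":0.5},{"translation":[0.7,11.5,0.6],"spin":-10.18,"fingers":0.5},{"translation":[-1.4,11.5,0.6],"spin":-10.18,"fingers":0.5},{"translation":[-3.4,11,0.6],"spin":-10.18,"fingers":0.5},{"translation":[-5.3,10.3,0.6],"spin":-10.18,"fingers":0.5},{"translation":[0,0,0],"spin":0,"fingers":0.5}]'; python3 - <<'E'
from h import *
t,tc=load("top1");s,sc=load("side1")
E_=pose([.572,.0515,.034],np.radians(-1.64),.15)
y=(0,255,255);g=(0,255,0)
it=[(E_,[((66,82,74.5),(66,82,98.5)),((28,82,74.5),(74,82,74.5))],g)]
im=np.hstack([panel(t,tc,248,212,it,40,40,10),panel(s,sc,275,242,it,40,40,10)])
cv2.imwrite("pics/p.png",im)
E
```

```text
time_s: 12.22
eef_pos: [0.6243, 0.1354, 0.1811]
eef_rot: [[-1.0, 0.002, -0.001], [0.002, 1.0, -0.0], [0.001, -0.0, -1.0]]
force: [-0.6, -0.1, -0.0]
finger_gap: 0.0428
grasp_force: 0.0
```

View pics/p.png

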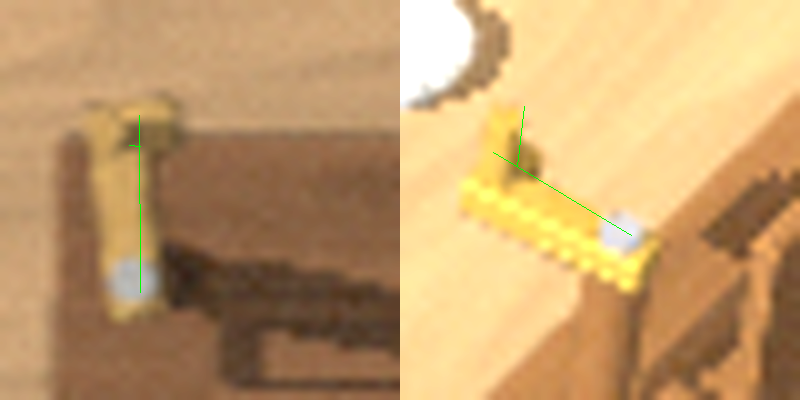

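The arm is slightly outward, at about -0.15 rad. The pivot shows at (132,278) and the peg near (100,118) in the left crop, so the peg is around (.628,.138). I descend there and grip lightly.

```bash

python3 -m crank '[{"translation":[-4,3,20],"spin":0,"fingers":0.5},{"translation":[0,0,25],"spin":0,"fingers":0.5},{"translation":[0,0,11],"spin":0,"fingers":0.5},{"translation":[0,0,0],"spin":0,"fingers":0.5},{"translation":[0,0,0],"spin":0,"fingers":0},{"translation":[0,0,0],"spin":0,"fingers":0},{"translation":[0,0,0],"spin":0,"fingers":0},{"translation":[0,0,0],"spin":0,"fingers":0}]' 20; python3 c.py 4
```

```text
time_s: 13.22
eef_pos: [0.6291, 0.1381, 0.1269]
eef_rot: [[-1.0, 0.001, 0.002], [0.001, 1.0, 0.0], [-0.002, 0.0, -1.0]]
force: [0.3, -0.8, 3.6]
finger_gap: 0.0083
grasp_force: 20.4
```

View pics/c4.png

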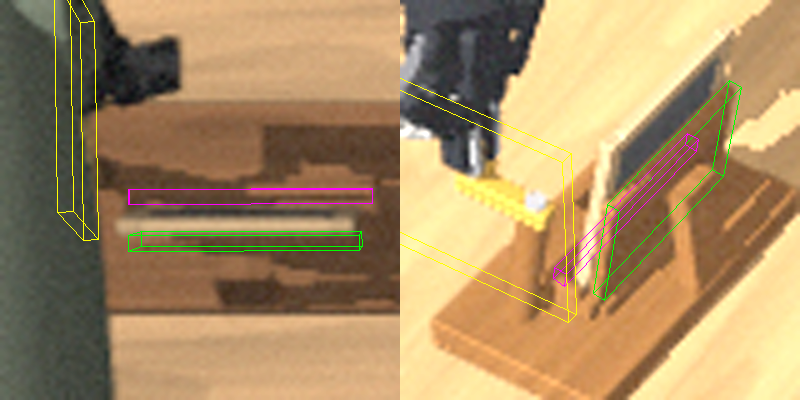

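```bash

python3 -m crank '[{"translation":[0,-6.4,0.3],"spin":0,"fingers":0},{"translation":[1,-6.3,0.3],"spin":0,"fingers":0},{"translation":[2.1,-6.1,0.3],"spin":0,"fingers":0},{"translation":[3.1,-5.6,0.3],"spin":0,"fingers":0},{"translation":[4,-5,0.3],"spin":0,"fingers":0},{"translation":[0,0,0],"spin":0,"fingers":0}]';python3 -m crank '[{"translation":[4.8,-4.3,0.5],"spin":0,"fingers":0},{"translation":[5.4,-3.4,0.5],"spin":0,"fingers":0},{"translation":[5.9,-2.5,0.5],"spin":0,"fingers":0},{"translation":[0,0,0],"spin":0,"fingers":0}]'
```

```text
time_s: 14.08
eef_pos: [0.6182, 0.1085, 0.1251]
eef_rot: [[-1.0, 0.001, 0.001], [0.001, 1.0, 0.0], [-0.001, 0.0, -1.0]]
force: [0.7, 1.2, 6.7]
finger_gap: 0.0088
grasp_force: 21.0
time_s: 14.58
eef_pos: [0.601, 0.0986, 0.1226]
eef_rot: [[-1.0, 0.001, -0.001], [0.001, 1.0, 0.001], [0.001, 0.001, -1.0]]
force: [-0.1, 4.0, 1.9]
finger_gap: 0.0087
grasp_force: 20.8
```

```bash

python3 -m crank '[{"translation":[6.3,-1.4,0.5],"spin":0,"fingers":0},{"translation":[6.4,-0.4,0.5],"spin":0,"fingers":0},{"translation":[0,0,0],"spin":0,"fingers":0}]';python3 -m crank '[{"translation":[3,0,0],"spin":0,"fingers":0},{"translation":[0,0,0],"spin":0,"fingers":0}]'; python3 c.py 5
```

```text
time_s: 14.95
eef_pos: [0.59, 0.0972, 0.1212]
eef_rot: [[-1.0, 0.0, 0.001], [0.0, 1.0, 0.001], [-0.001, 0.001, -1.0]]
force: [5.0, 5.9, -3.3]
finger_gap: 0.0088
grasp_force: 20.1
time_s: 15.2
eef_pos: [0.5898, 0.0973, 0.1214]
eef_rot: [[-1.0, 0.0, 0.006], [0.0, 1.0, 0.001], [-0.006, 0.001, -1.0]]
force: [11.5, 5.8, -8.3]
finger_gap: 0.0085
grasp_force: 19.7
```

View pics/c5.png

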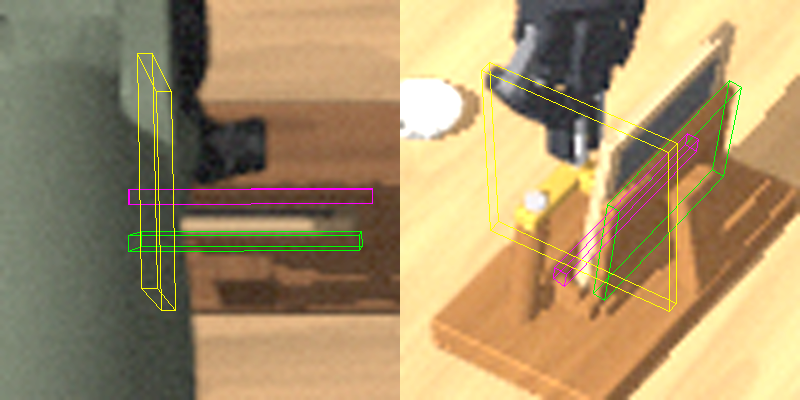

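The arm lies along the ledge at its stop: the pivot shows at (535,200) and the peg is in the fingers. Now I release, lift and head for the clip.

```bash

python3 -m crank '[{"translation":[-3,0,0],"spin":0,"fingers":0.3},{"translation":[0,0,0],"spin":0,"fingers":0.3},{"translation":[0,0,0],"spin":0,"fingers":0.3},{"translation":[0,0,-20],"spin":0,"fingers":0.3},{"translation":[0,0,-45],"spin":0,"fingers":0.5},{"translation":[0,0,-15],"spin":0,"fingers":0.8},{"translation":[0,0,0],"spin":0,"fingers":1}]'; python3 plan.py 9 528 -276 130 120;python3 - <<'E'
from cell import cams,finder
import numpy as np
for c in ["side","top"]:
    cams.grab_frame(c)
    for n in ["turn_peg","clip","clip_tip","slate"]:
        print(c,n,[(np.round(a["position"],3),round(a["conf"],2)) for a in finder.tip_of(c,n)[:2]])
E
```

```text
time_s: 16.18
eef_pos: [0.5898, 0.0965, 0.2028]
eef_rot: [[-1.0, 0.001, 0.002], [0.001, 1.0, -0.0], [-0.002, -0.0, -1.0]]
force: [0.4, 0.3, -0.7]
finger_gap: 0.0771
grasp_force: 0.0
now [589.8   96.52 202.79  89.96] tilt [ 0.002 -0.    -1.   ] t 16.18 gap 77.1 gf 0.0 F [ 0.4  0.3 -0.7]
{"translation":[6.8,-41.4,8.1],"spin":-3.34}, {"translation":[9.2,-40.9,8.1],"spin":-3.34}, {"translation":[11.6,-40.3,8.1],"spin":-3.34}, {"translation":[13.9,-39.6,8.1],"spin":-3.34}, {"translation":[16.2,-38.7,8.1],"spin":-3.34}, {"translation":[18.4,-37.7,8.1],"spin":-3.34}, {"translation":[20.6,-36.6,8.1],"spin":-3.34}, {"translation":[22.7,-35.3,8.1],"spin":-3.34}, {"translation":[24.7,-33.9,8.1],"spin":-3.34}, 
side turn_peg [(array([0.59 , 0.096, 0.121]), 0.55), (array([ 0.495, -0.295,  0.004]), 0.53)]
side clip [(array([ 0.493, -0.291,  0.005]), 0.76)]
side clip_tip [(array([ 0.438, -0.327,  0.013]), 0.76)]
side slate [(array([0.574, 0.055, 0.038]), 0.81)]
top turn_peg []
top clip [(array([ 0.499, -0.299,  0.002]), 0.74), (array([ 0.578, -0.521,  0.024]), 0.67)]
top clip_tip [(array([ 0.5  , -0.297,  0.   ]), 0.62), (array([ 0.438, -0.327,  0.015]), 0.61)]
top slate [(array([0.578, 0.051, 0.034]), 0.54), (array([ 0.438, -0.332,  0.014]), 0.24)]
```

The networks now report the peg at (.590,.096), so the turnbutton is across the slate, and the slate is still home. Next I go over the clip tails.

```bash

python3 -m crank '[{"translation":[6.8,-41.4,6],"spin":-3.34,"fingers":1},{"translation":[9.2,-40.9,6],"spin":-3.34,"fingers":1},{"translation":[11.6,-40.3,6],"spin":-3.34,"fingers":1},{"translation":[13.9,-39.6,8],"spin":-3.34,"fingers":1},{"translation":[16.2,-38.7,8],"spin":-3.34,"fingers":1},{"translation":[18.4,-37.7,8],"spin":-3.34,"fingers":1},{"translation":[20.6,-36.6,10],"spin":-3.34,"fingers":1},{"translation":[22.7,-35.3,10],"spin":-3.34,"fingers":1},{"translation":[24.7,-33.9,10],"spin":-3.34,"fingers":1},{"translation":[0,0,0],"spin":0,"fingers":1},{"translation":[0,0,30],"spin":0,"fingers":1},{"translation":[0,0,0],"spin":0,"fingers":1}]'; python3 plan.py 2 527.5 -276.5 4 120
```

```text
time_s: 18.18
eef_pos: [0.5262, -0.2741, 0.0981]
eef_rot: [[-0.866, -0.501, -0.004], [-0.501, 0.866, 0.003], [0.002, 0.004, -1.0]]
force: [-0.8, 0.0, 0.3]
finger_gap: 0.0857
grasp_force: 0.0
now [ 526.22 -274.05   98.15  120.04] tilt [-0.004  0.003 -1.   ] t 18.18 gap 85.7 gf 0.0 F [-0.8  0.   0.3]
{"translation":[0.1,-1.4,47.1],"spin":0.02}, {"translation":[0.1,-1.4,47.1],"spin":0.02},
```

```bash

python3 -m crank '[{"translation":[0,-1.4,30],"spin":0,"fingers":1},{"translation":[0,-1.4,40],"spin":0,"fingers":1},{"translation":[0,0,18],"spin":0,"fingers":1},{"translation":[0,0,6],"spin":0,"fingers":1},{"translation":[0,0,0],"spin":0,"fingers":1},{"translation":[0,0,0],"spin":0,"fingers":0.25},{"translation":[0,0,0],"spin":0,"fingers":0.25},{"translation":[0,0,0],"spin":0,"fingers":0.25},{"translation":[0,0,0],"spin":0,"fingers":0.25},{"translation":[0,0,0],"spin":0,"fingers":0.25},{"translation":[0,0,0],"spin":0,"fingers":0.25}]' 40; python3 - <<'E'
from h import *
from cell import cams,env
for c in ["side","top"]: save(cams.grab_frame(c),c+"6")
st=env.state();p=np.array(st["eef_pos"]);R=np.array(st["eef_rot"])
S=(R,p);i=[(S,[((37,0,-24),(105,0,-24)),((37,-6,-24),(37,6,-24)),((105,-17,-24),(105,17,-24))],(0,255,0))]
t,tc=load("top6");s,sc=load("side6")
cv2.imwrite("pics/d.png",np.hstack([panel(t,tc,370,240,i,80,80,5),panel(s,sc,365,185,i,80,80,5)]))
E
```

```text
time_s: 19.55
eef_pos: [0.5308, -0.2791, 0.0084]
eef_rot: [[-0.866, -0.5, 0.004], [-0.5, 0.866, -0.002], [-0.002, -0.003, -1.0]]
force: [-0.2, 2.6, 11.8]
finger_gap: 0.0268
grasp_force: 39.2
```

View pics/d.png

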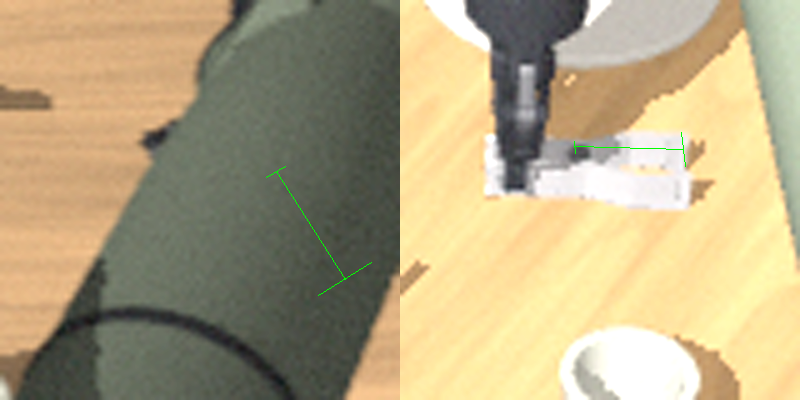

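The side crop shows the clip squeezed open in the fingers, hinge at (578,150), jaws spread around (685,148)-(690,195). Now I lift.

```bash

python3 -m crank '[{"translation":[0,0,-10],"spin":0,"fingers":0.25},{"translation":[0,0,-30],"spin":0,"fingers":0.25},{"translation":[0,0,-40],"spin":0,"fingers":0.25},{"translation":[0,0,-20],"spin":0,"fingers":0.25},{"translation":[0,0,0],"spin":0,"fingers":0.25}]' 40; python3 plan.py 12 559 -172 100 -1.64
```

```text
time_s: 20.27
eef_pos: [0.5303, -0.2792, 0.1079]
eef_rot: [[-0.866, -0.5, 0.003], [-0.5, 0.866, -0.002], [-0.002, -0.004, -1.0]]
force: [0.1, 0.0, -0.9]
finger_gap: 0.0269
grasp_force: 39.6
now [ 530.26 -279.18  107.94  120.02] tilt [ 0.003 -0.002 -1.   ] t 20.27 gap 26.9 gf 39.55569505691528 F [ 0.1  0.  -0.9]
{"translation":[-6.5,6.5,0.7],"spin":10.14}, {"translation":[-5.3,7.6,0.7],"spin":10.14}, {"translation":[-3.9,8.4,0.7],"spin":10.14}, {"translation":[-2.3,8.9,0.7],"spin":10.14}, {"translation":[-0.7,9.2,0.7],"spin":10.14}, {"translation":[0.9,9.2,0.7],"spin":10.14}, {"translation":[2.5,8.9,0.7],"spin":10.14}, {"translation":[4.0,8.3,0.7],"spin":10.14}, {"translation":[5.4,7.5,0.7],"spin":10.14}, {"translation":[6.7,6.4,0.7],"spin":10.14}, {"translation":[7.7,5.1,0.7],"spin":10.14}, {"translation":[8.5,3.7,0.7],"spin":10.14},
```

```bash

python3 -m crank '[{"translation":[-6.5,6.5,0.7],"spin":10.14,"fingers":0.25},{"translation":[-5.3,7.6,0.7],"spin":10.14,"fingers":0.25},{"translation":[-3.9,8.4,0.7],"spin":10.14,"fingers":0.25},{"translation":[-2.3,8.9,0.7],"spin":10.14,"fingers":0.25},{"translation":[-0.7,9.2,0.7],"spin":10.14,"fingers":0.25},{"translation":[0.9,9.2,0.7],"spin":10.14,"fingers":0.25},{"translation":[2.5,8.9,0.7],"spin":10.14,"fingers":0.25},{"translation":[4,8.3,0.7],"spin":10.14,"fingers":0.25},{"translation":[5.4,7.5,0.7],"spin":10.14,"fingers":0.25},{"translation":[6.7,6.4,0.7],"spin":10.14,"fingers":0.25},{"translation":[7.7,5.1,0.7],"spin":10.14,"fingers":0.25},{"translation":[8.5,3.7,0.7],"spin":10.14,"fingers":0.25}]' 40
python3 -m crank '[{"translation":[0,0,20],"spin":0,"fingers":0.25},{"translation":[0,0,7],"spin":0,"fingers":0.25},{"translation":[0,0,0],"spin":0,"fingers":0.25}]'; python3 plan.py 1 559 -172 73 -1.64
cat > e.py <<'E'
from h import *
from cell import cams,env,finder
import sys
n=sys.argv[1]
for c in ["side","top"]:
    save(cams.grab_frame(c),c+n)
    for k in ["clip","clip_tip","slate","easel","free_edge","turn_peg"]: print(c,k,[(np.round(a["position"],3),round(a["conf"],2)) for a in finder.tip_of(c,k)[:1]])
st=env.state();p=np.array(st["eef_pos"]);R=np.array(st["eef_rot"])
E_=pose([.572,.0515,.034],np.radians(-1.64),.15)
y=(0,255,255);g=(0,255,0)
i=[((R,p),[((37,0,-19.6),(105,0,-19.6)),((37,-6,-19.6),(37,6,-19.6)),((105,-17,-19.6),(105,17,-19.6))],g),(E_,box(-8,0,-60,60,0,75),y),(E_,box(0,8,-60,60,0,120),y)] if len(sys.argv)<3 else []
t,tc=load("top"+n);s,sc=load("side"+n)
cv2.imwrite(f"pics/e{n}.png",np.hstack([panel(t,tc,285,205,i,100,100,4),panel(s,sc,305,190,i,100,100,4)]))
E
python3 e.py 7
```

```text
time_s: 21.78
eef_pos: [0.5569, -0.1706, 0.0959]
eef_rot: [[0.035, 0.999, -0.002], [0.999, -0.035, 0.001], [0.001, -0.002, -1.0]]
force: [-0.2, -0.5, -0.4]
finger_gap: 0.0266
grasp_force: 39.6
time_s: 22.15
eef_pos: [0.5568, -0.1709, 0.0693]
eef_rot: [[0.029, 1.0, -0.003], [1.0, -0.029, 0.001], [0.001, -0.003, -1.0]]
force: [-0.3, 1.1, 0.4]
finger_gap: 0.0265
grasp_force: 39.6
now [ 556.82 -170.94   69.28   -1.66] tilt [-0.003  0.001 -1.   ] t 22.15 gap 26.5 gf 39.57777500152588 F [-0.3  1.1  0.4]
{"translation":[-1.0,2.2,-3.7],"spin":-0.02}, 
side clip [(array([ 0.556, -0.128,  0.064]), 0.7)]
side clip_tip [(array([ 0.581, -0.062,  0.075]), 0.7)]
side slate [(array([0.577, 0.055, 0.037]), 0.57)]
side easel [(array([0.574, 0.048, 0.035]), 0.61)]
side free_edge [(array([ 0.56 , -0.005,  0.08 ]), 0.93)]
side turn_peg [(array([0.586, 0.093, 0.121]), 0.64)]
top clip [(array([ 0.562, -0.131,  0.064]), 0.58)]
top clip_tip [(array([ 0.58 , -0.063,  0.073]), 0.57)]
top slate [(array([0.58 , 0.054, 0.036]), 0.67)]
top easel [(array([0.569, 0.052, 0.034]), 0.65)]
top free_edge [(array([ 0.562, -0.006,  0.082]), 0.76)]
top turn_peg [(array([0.588, 0.097, 0.124]), 0.55)]
```

View pics/e7.png

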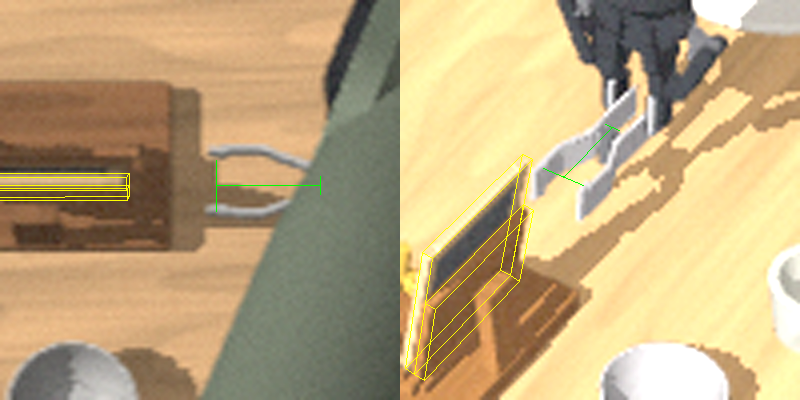

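Wireframes match: the jaws at (208,150) and (207,212) straddle the slate and panel line at rows 174-200, and the heights agree. I slide in.

```bash

python3 -m crank '[{"translation":[10,1,-2],"spin":0,"fingers":0.25},{"translation":[15,0,0],"spin":0,"fingers":0.25},{"translation":[15,0,0],"spin":0,"fingers":0.25},{"translation":[12,0,0],"spin":0,"fingers":0.25},{"translation":[0,0,0],"spin":0,"fingers":0.25}]' 40
python3 -m crank '[{"translation":[8,0,0],"spin":0,"fingers":0.25},{"translation":[8,0,0],"spin":0,"fingers":0.25},{"translation":[0,0,0],"spin":0,"fingers":0.25}]' 
python3 -m crank '[{"translation":[7,0,0],"spin":0,"fingers":0.25},{"translation":[6,0,0],"spin":0,"fingers":0.25},{"translation":[0,0,0],"spin":0,"fingers":0.25}]'; python3 e.py 8
```

```text
time_s: 23.48
eef_pos: [0.5603, -0.118, 0.0725]
eef_rot: [[0.027, 1.0, -0.0], [1.0, -0.027, 0.0], [0.0, -0.0, -1.0]]
force: [0.1, 0.1, -0.5]
finger_gap: 0.027
grasp_force: 39.6
time_s: 23.85
eef_pos: [0.5608, -0.1028, 0.0724]
eef_rot: [[0.028, 1.0, -0.0], [1.0, -0.028, 0.0], [0.0, -0.0, -1.0]]
force: [-0.4, 0.4, -1.0]
finger_gap: 0.0269
grasp_force: 39.6
time_s: 24.22
eef_pos: [0.5612, -0.0898, 0.0724]
eef_rot: [[0.028, 1.0, -0.0], [1.0, -0.028, 0.0], [0.0, -0.0, -1.0]]
force: [0.3, -0.2, -0.7]
finger_gap: 0.0267
grasp_force: 39.6
side clip [(array([0.66 , 0.479, 0.   ]), 0.61)]
side clip_tip [(array([0.587, 0.02 , 0.078]), 0.72)]
side slate [(array([0.578, 0.056, 0.037]), 0.67)]
side easel [(array([0.575, 0.048, 0.035]), 0.8)]
side free_edge [(array([ 0.56 , -0.005,  0.079]), 0.9)]
side turn_peg [(array([0.587, 0.098, 0.121]), 0.52)]
top clip []
top clip_tip [(array([0.584, 0.018, 0.079]), 0.58)]
top slate [(array([0.58 , 0.053, 0.036]), 0.56)]
top easel [(array([0.571, 0.053, 0.033]), 0.71)]
top free_edge [(array([ 0.561, -0.006,  0.077]), 0.82)]
top turn_peg [(array([0.59 , 0.098, 0.125]), 0.47)]
```

View pics/e8.png

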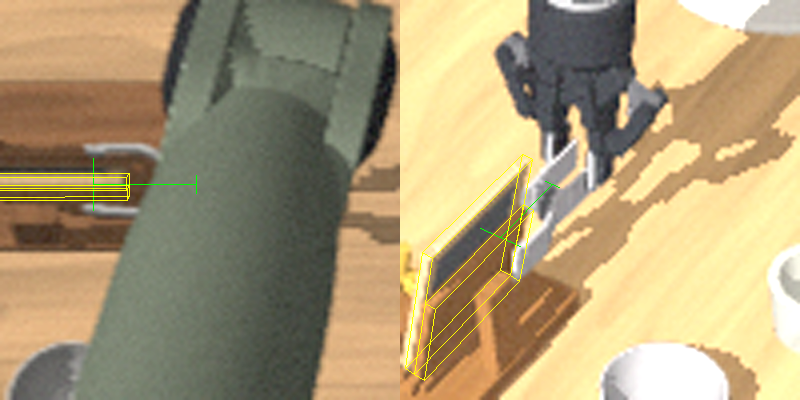

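The jaws straddle slate and panel in the top view, tips at (85,148) and (85,210), about 28 mm in. I open slowly.

```bash

python3 -m crank '[{"translation":[0,0,0],"spin":0,"fingers":0.36},{"translation":[0,0,0],"spin":0,"fingers":0.42},{"translation":[0,0,0],"spin":0,"fingers":0.48},{"translation":[0,0,0],"spin":0,"fingers":0.6},{"translation":[0,0,0],"spin":0,"fingers":0.8},{"translation":[0,0,0],"spin":0,"fingers":1},{"translation":[0,0,0],"spin":0,"fingers":1},{"translation":[0,0,0],"spin":0,"fingers":1}]' 20
python3 -m crank '[{"translation":[0,0,-10],"spin":0,"fingers":1},{"translation":[0,0,-30],"spin":0,"fingers":1},{"translation":[-30,0,-45],"spin":0,"fingers":1},{"translation":[-60,0,-40],"spin":0,"fingers":1},{"translation":[-60,0,0],"spin":0,"fingers":1},{"translation":[-60,0,0],"spin":0,"fingers":1},{"translation":[0,0,0],"spin":0,"fingers":1},{"translation":[0,0,0],"spin":0,"fingers":1}]';python3 e.py 9 x
```

```text
time_s: 25.92
eef_pos: [0.5613, -0.0903, 0.0725]
eef_rot: [[0.029, 1.0, -0.0], [1.0, -0.029, 0.0], [0.0, -0.0, -1.0]]
force: [-0.0, 0.7, 0.2]
finger_gap: 0.0852
grasp_force: 0.0
time_s: 26.92
eef_pos: [0.5551, -0.2921, 0.1923]
eef_rot: [[0.03, 1.0, -0.0], [1.0, -0.03, 0.001], [0.001, -0.0, -1.0]]
force: [0.1, 0.3, -0.5]
finger_gap: 0.0856
grasp_force: 0.0
side clip [(array([ 0.565, -0.039,  0.036]), 0.73)]
side clip_tip [(array([0.575, 0.017, 0.075]), 0.66)]
side slate [(array([0.577, 0.055, 0.036]), 0.88)]
side easel [(array([0.572, 0.05 , 0.035]), 0.81)]
side free_edge [(array([ 0.559, -0.006,  0.079]), 0.63)]
side turn_peg [(array([0.59 , 0.097, 0.119]), 0.6)]
top clip [(array([ 0.57 , -0.04 ,  0.035]), 0.57)]
top clip_tip [(array([0.572, 0.014, 0.072]), 0.83)]
top slate [(array([0.577, 0.053, 0.035]), 0.65)]
top easel [(array([0.572, 0.05 , 0.031]), 0.78)]
top free_edge [(array([ 0.563, -0.007,  0.082]), 0.79)]
top turn_peg [(array([0.568, 0.053, 0.032]), 0.7)]
```

View pics/e9.png

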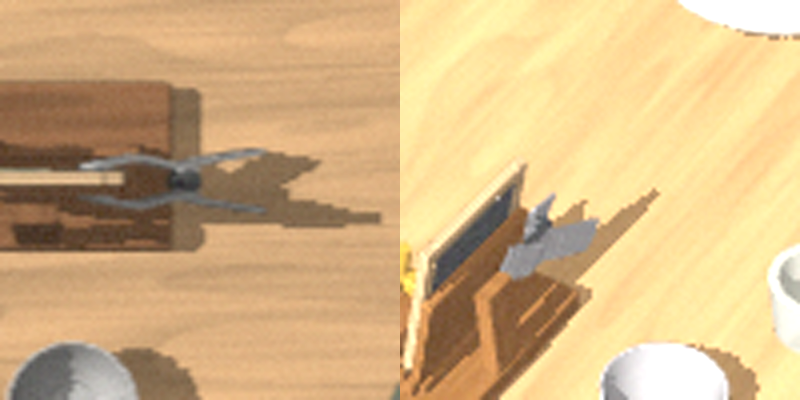

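The clip is closed on slate and panel: jaws in the left crop at (85,165) and (85,198), hinge at (185,180), tails sagging a little. I let a second pass and check that it is at rest.

```bash

python3 -m crank '[{"translation":[0,0,0],"spin":0,"fingers":1},{"translation":[0,0,0],"spin":0,"fingers":1},{"translation":[0,0,0],"spin":0,"fingers":1},{"translation":[0,0,0],"spin":0,"fingers":1},{"translation":[0,0,0],"spin":0,"fingers":1},{"translation":[0,0,0],"spin":0,"fingers":1},{"translation":[0,0,0],"spin":0,"fingers":1},{"translation":[0,0,0],"spin":0,"fingers":1}]' >/dev/null; python3 e.py 10 x; python3 - <<'E'
from h import *
for c,(u,v) in {"top":(285,205),"side":(305,190)}.items():
    a,_=load(c+"9");b,_=load(c+"10")
    d=cv2.absdiff(a,b)[v:v+100,u:u+100].max(2); print(c,d.max(),(d>30).sum())
E
```

```text
side clip [(array([ 0.565, -0.037,  0.035]), 0.59)]
side clip_tip [(array([0.576, 0.019, 0.074]), 0.65)]
side slate [(array([0.578, 0.053, 0.038]), 0.73)]
side easel [(array([0.576, 0.05 , 0.034]), 0.68)]
side free_edge [(array([ 0.368, -0.113, -0.002]), 0.46)]
side turn_peg [(array([0.588, 0.096, 0.119]), 0.7)]
top clip [(array([ 0.572, -0.042,  0.032]), 0.83)]
top clip_tip [(array([0.571, 0.016, 0.073]), 0.78)]
top slate [(array([0.58 , 0.053, 0.035]), 0.65)]
top easel [(array([0.571, 0.053, 0.033]), 0.93)]
top free_edge [(array([ 0.562, -0.004,  0.079]), 0.71)]
top turn_peg [(array([0.588, 0.099, 0.123]), 0.55)]
top 21 0
side 22 0
```

```bash
python3 -c "
from cell import env
print(env.sign_off())"
```

```text
the job is handed in; nothing more can be done
None
```

I handed the job in at about 29 s of 64 s: slate on the ledge, turnbutton at its stop, clip gripping slate and panel with its hinge end sagging about 20°, all still in the last pictures; the sign-off returned no verdict and I did not re-measure the bystanders.

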